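Change the air over at the bead bench

TASK

Change the compressed air over from the red valve to the blue valve: first push the red knob fully home to shut it, and only then pull the blue knob fully out until it clicks into its open notch. The two valves must never be open together, and leave the two bead bowls and the glass jar where they stand.

Things in the scene. Friction and masses are not known exactly. Their poses are not given: they have to be found in the camera images.
- red_knob (a joint): travel of the red knob in m: 0 = pushed home (shut), 0.050 = pulled fully out (open). At the start it is out, or within a few mm of it. A sprung over-centre detent holds it at either end: moving it takes up to about 8 N over the first half of the travel; past the middle it snaps by itself to the far end (let go short of the middle it springs back; within 4 mm of the middle it may stick).
- red_knob_center (a point): centre of the red knob's head: an upright disc 54 mm in diameter, 18 mm thick along the slide, centre 60 mm above the table. Axes: +x level along the slide into the valve block (push home), -x the way it pulls out, z up. A level steel stem, 12 mm in diameter, runs from its back (+x) to the bush: 50 mm of it is bare when home, 100 mm when out, with a green band then showing.
- red_port (a point): on the knob's axis, 60 mm above the table, where the stem enters the red valve's brass bush (26 mm in diameter, 8 mm proud of the block). Axes as the knob's. Head centre is 59 mm from here along -x when home, 109 mm when out. Behind is the fixed grey block, 70 mm wide, 80 deep, 92 high, red plate on top; gauge at mid-top reaches 113 mm; base 100 x 110 x 12 mm; pipe at the rear.
- blue_knob (a joint): travel of the blue knob in m: 0 = pushed home (shut), 0.050 = pulled fully out (open). At the start it is home. A sprung over-centre detent holds it at either end: moving it takes up to about 8 N over the first half of the travel; past the middle it snaps by itself to the far end (let go short of the middle it springs back; within 4 mm of the middle it may stick).
- blue_knob_center (a point): centre of the blue knob's head: an upright disc 54 mm in diameter, 18 mm thick along the slide, centre 60 mm above the table. Axes: +x level along the slide into the valve block (push home), -x the way it pulls out, z up. A level steel stem, 12 mm in diameter, runs from its back (+x) to the bush: 50 mm of it is bare when home, 100 mm when out, with a green band then showing.
- blue_port (a point): on the knob's axis, 60 mm above the table, where the stem enters the blue valve's brass bush (26 mm in diameter, 8 mm proud of the block). Axes as the knob's. Head centre is 59 mm from here along -x when home, 109 mm when out. Behind is the fixed grey block, 70 mm wide, 80 deep, 92 high, blue plate on top; gauge at mid-top reaches 113 mm; base 100 x 110 x 12 mm; pipe at the rear.
- bowl_left_c (a point): centre (half-way up) of a loose clear plastic bowl of brass beads, 110 mm across the rim, 48 mm high, standing to the left; a bystander
- bowl_right_c (a point): centre (half-way up) of a loose clear plastic bowl of brass beads, 110 mm across the rim, 48 mm high, standing to the right; a bystander
- jar_c (a point): centre (half-way up) of a loose glass jar with a white cap, 54 mm in diameter, 75 mm high, behind and between the valves; a bystander

How it is judged:
By the outcome, as a careful person would: the job done as asked, in the order asked, and still so for the second after the job is handed in, with the robot touching nothing.
It also fails if it takes over 43 s, if anything falls off the work surface, if the arm or the gripper's body presses on something with over 40 N, if the wrist force passes 120 N, or if a joint passes its speed limit or range.

ROBOT

A 7-joint arm with a two-finger parallel gripper is mounted at the origin on the work surface. World frame = base frame: x ahead of the robot, y to its left, z up, the work surface at z = 0. Lengths are in m, angles in degrees, forces in N, time in s.
With the tool pointing down it reaches from about 0.425 to 0.875 m from the base axis. Payload 4.7 kg.
Tool frame: the origin (TCP) lies on the centre line of the jaws, within the pads' length; the fingertips stand ahead of it and the grasp point (between the pads) lies 2 mm behind it (env.tip_reach is the x of the fingertips in the tool frame, in m); x points along the fingers, z is the direction in which the jaws open and shut, and the axes are right-handed (so a half turn about x gives the same grasp; the last joint's range is limited). The gripper opens to 87 mm and grips with 3 to 60 N. Pads are 19 mm wide; open, the fingers measure 117 mm over their backs; the gripper's body (75 mm by 190 mm) begins 51 mm behind the grasp point.
Start: joints at [-67.317, 18.392, -4.016, 83.108, 1.295, 78.541, -3.26], TCP at [0.242, 0.603, 0.24] pointing down, gripper open.
Joint ranges: [-163.93, 163.93], [-17.29, 119.83], [-79.2, 71.16], [3.27, 140.29], [-89.18, 269.18], [5.43, 117.66], [-154.24, 154.24]. Speed limits (degrees/s): [147.25, 147.25, 180, 180, 180, 180, 180].

INTERFACE

Orientations are given as [roll, pitch, yaw] about the fixed x, y, z axes, in that order (R = Rz(yaw) Ry(pitch) Rx(roll)).
In Python, from cell import telemetry, optics, env, models gives the robot as it stands.
- The arm moves only by the shell command python3 -m pendant 'ROWS' [FORCE]. ROWS is JSON, a list of rows, each a list of 3 entries, a list of its own where there are three numbers: the finger opening in mm, from 0 to 87, then the shift along the tool's x, y, z in mm, then the turn, a rotation vector about the tool's x, y, z in rad. A call has 1 to 10 rows; each row is the pose to reach, as a shift and turn from the pose commanded when the call began, along the tool's axes at that moment; what a row does not reach only later rows make up. A row lasts 1/12 s, in which the tool goes at most 41.7 mm and 7.16 degrees, less where a joint would pass 70% of its speed; a pose out of reach is approached as far as the arm can. A call with a gripper value outside its range is refused whole. The fingers move at their own pace and stop on an object; FORCE is the grip in N (left out, the last holds). Time passes only in rows, so rows that repeat a pose let the fingers close. It gives the time, the measured TCP pose, the force and the opening at its end, in the units of the state.
- telemetry.get_obs(): the state, without advancing time (a new reading comes with each control period).
- optics.read_camera(name): name is "side" or "top" or "wrist"; returns a dict with "image" (400x640x3 uint8, blue, green, red), "range_z" (400x640 float32, m along the optical axis (not along the pixel's ray), 0 where there is no reading), "fx", "fy", "cx", "cy" (pixels), "cam_to_world" (4x4, takes a point from camera to world coordinates). Camera axes: x right, y up, looking along -z (the intrinsics and any distortion apply to the point x, -y, -z); pixel columns grow to the right and rows downward; lengths in m; the calibration is good to about 2 mm. A picture is of the moment at which its call begins.
- env.sign_off(): hands the job in, once; it reports no verdict.
Trained networks look in the newest picture that a camera, given by its name, has taken for a name from the list of things; names that differ only in an ending like _2 or _b are one class to them, and where a whole thing is asked for, a point or a joint stands for the part that bears it (a point fixed in the world has none). Each returns a list of dicts, best first, with "confidence" (0 to 1); they miss things now and then, are a little off and sometimes report something else, mostly with a low value. They report only what shows in the picture. A call takes as long as a camera call.
- models.masks_of(camera, label): "pixels" (400x640 bool, what is visible of it) and "extent" ([left, top, right, bottom] as shares, 0 to 1, of the picture: columns of its width, rows of its height, round what is visible of it).
- models.landmark_of(camera, label): "centre" ([row, column] as shares, 0 to 1, of the picture: columns of its width, rows of its height: a listed point, or the origin of a listed thing).
The state is a dict: "time_s": time; "qpos": joint angles; "joint_velocities": joint speeds; "effort": joint torques, N m; "tool_pos": TCP position; "tool_rot": TCP orientation; "force": force on the tool from outside, world axes, zero at the start; "wrist_torque": the same for the moment, N m; "grip_width": finger opening in m.
Only numpy, scipy, OpenCV 4.12 (cv2) and the standard library are available. Lean on these libraries where they do the work, as an engineer would, in place of code of your own. Each camera call takes 0.05 s, during which the arm holds its last target.

## Working session

There is one attempt and no reset: what is moved stays moved. The work goes in short steps, Python scripts to look and compute and a shell command to move; the robot and the scene stay as the last step left them, time stands still between calls to the robot, and variables do not carry over. Pictures are saved under pics/ and viewed, and the job is handed in when it is done.

```bash
mkdir -p pics; ls
cat > h.py <<'E'
import numpy as np, cv2
from cell import telemetry, optics, env, models
from scipy.spatial.transform import Rotation as R
def pt(c,u,v,d=None,z=None):
    x=(u-c["cx"])/c["fx"]; y=(v-c["cy"])/c["fy"]
    T=np.array(c["cam_to_world"])
    ray=np.array([x,-y,-1.])
    if d is None:
        w=T[:3,:3]@ray; d=(z-T[2,3])/w[2]
    return T[:3,:3]@(ray*d)+T[:3,3]
E
python3 - <<'E'
from h import *
o=telemetry.get_obs(); print(o, env.tip_reach)
for n in ["top","side"]:
    c=optics.read_camera(n); cv2.imwrite(f"pics/{n}0.png",c["image"]); print(n,{k:v for k,v in c.items() if k not in("image","range_z")})
    for l in ["red_knob_center","red_port","blue_knob_center","blue_port","bowl_left_c","bowl_right_c","jar_c"]:
        for r in models.landmark_of(n,l)[:2]:
            v,u=r["centre"][0]*400,r["centre"][1]*640
            zz=.06 if "k" in l[:6] or "port" in l else (.024 if "bowl" in l else .0375)
            d=c["range_z"][min(399,int(v)),min(639,int(u))]
            print(l,round(r["confidence"],2),round(u),round(v),pt(c,u,v,z=zz).round(4),pt(c,u,v,d=d).round(4))
E
```

```text
pics
{'time_s': 0.0, 'qpos': array([-67.31803456,  18.43972319,  -4.01604445,  83.17618964,
         1.2955913 ,  78.53864701,  -3.26191757]), 'joint_velocities': array([-0.01595813, -0.05912113, -0.06659642,  0.05871919, -0.05606158,
        0.00365605, -0.11946291]), 'effort': array([-3.97082840e-04, -4.91283417e+01, -4.04274585e-01, -3.12532425e+01,
       -6.41271682e-02,  4.35580546e-02,  1.81340756e-04]), 'tool_pos': array([0.2420195 , 0.60270373, 0.23844273]), 'tool_rot': array([-176.79501578,   89.89054666, -108.66851577]), 'force': array([-0.55112888, -0.3099173 ,  0.29940923]), 'wrist_torque': array([-0.04558861,  0.01657887,  0.02951409]), 'grip_width': 0.08678840954859984} 0.017
top {'fx': 474.18435885582545, 'fy': 474.18435885582545, 'cx': 323.81435686675474, 'cy': 197.6106247824238, 'cam_to_world': array([[ 0.01329469,  0.99670134, -0.08006055,  0.51267139],
       [-0.99990533,  0.01296793, -0.00459992, -0.01980348],
       [-0.00354653,  0.08011412,  0.99677939,  1.37310988],
       [ 0.        ,  0.        ,  0.        ,  1.        ]])}
red_knob_center 0.6 241 226 [0
[... 671 characters left out ...]
,
       [-0.48846159,  0.61988039, -0.61412831, -1.07182891],
       [-0.00271324,  0.70272073,  0.71146062,  1.32250951],
       [ 0.        ,  0.        ,  0.        ,  1.        ]])}
red_knob_center 0.72 274 175 [0.5348 0.2191 0.06  ] [0.5269 0.1993 0.0793]
red_port 0.78 302 168 [0.6375 0.2013 0.06  ] [0.6546 0.2362 0.0254]
blue_knob_center 0.69 332 231 [ 0.5799 -0.1173  0.06  ] [ 0.5684 -0.1368  0.0858]
blue_port 0.82 348 230 [ 0.63  -0.138  0.06 ] [ 0.6268 -0.1428  0.0666]
bowl_left_c 0.71 234 159 [0.4553 0.4117 0.024 ] [0.4591 0.4246 0.0127]
bowl_right_c 0.88 362 315 [ 0.512  -0.4095  0.024 ] [ 0.5167 -0.4032  0.0116]
jar_c 0.57 359 194 [0.7597 0.0045 0.0375] [ 0.7437 -0.0186  0.0652]
```

View pics/top0.png

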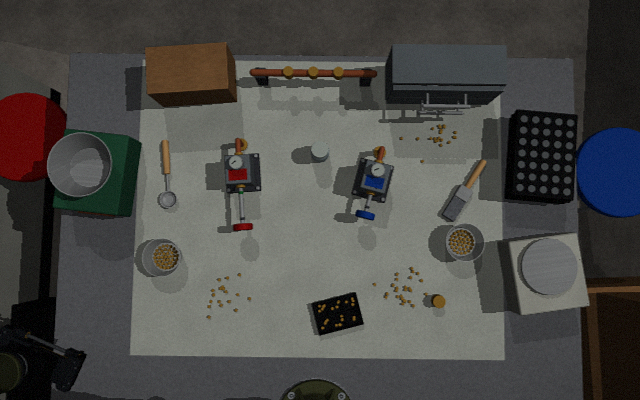

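View pics/side0.png

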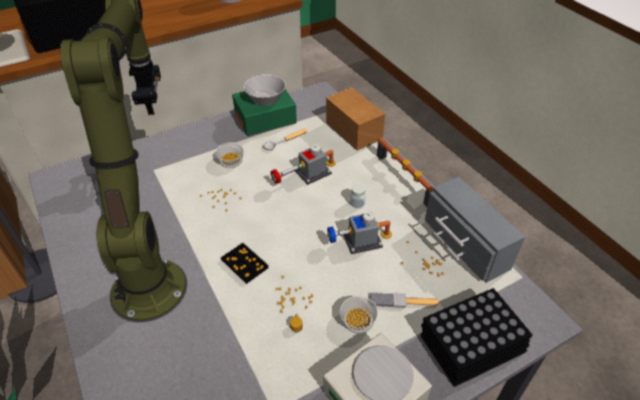

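Run:
```python
from h import *
for n in ["top","side"]:
    c=optics.read_camera(n)
    im=c["image"]; k=cv2.resize(im[130:290,130:500] if n=="top" else im[120:280,200:420],None,fx=2.1 if n=="top" else 3.4,fy=2.1 if n=="top" else 3.4,interpolation=cv2.INTER_CUBIC); cv2.imwrite(f"pics/{n}z.png",k)
    vv,uu=np.mgrid[:400,:640]
    D=c["range_z"]; T=c["cam_to_world"]
    P=np.stack([(uu-c["cx"])/c["fx"]*D,-(vv-c["cy"])/c["fy"]*D,-D],-1)@T[:3,:3].T+T[:3,3]
    np.save(f"P_{n}.npy",P)
    for l in ["red_knob","blue_knob"]:
        for r in models.masks_of(n,l)[:1]:
            m=r["pixels"]&(D>0); q=P[m]; print(n,l,r["confidence"],m.sum(),np.percentile(q,[2,25,50,75,98],axis=0).round(4).tolist(),r["extent"])
    for s,b in (("red",lambda h:(h[...,0]<8)|(h[...,0]>172)),("blue",lambda h:(h[...,0]>100)&(h[...,0]<130))):
        h=cv2.cvtColor(im,cv2.COLOR_BGR2HSV); m=b(h)&(h[...,1]>130)&(h[...,2]>50)&(D>0)&(P[...,2]>.03)
        nn,lab,st,ce=cv2.connectedComponentsWithStats(m.astype(np.uint8))
        for i in range(1,nn):
            if st[i,4]>30:
                q=P[lab==i]; print(s,st[i],q.mean(0).round(4),q.min(0).round(4),q.max(0).round(4))
```

```text
top red_knob 0.81 251 [[0.5277, 0.1877, 0.0597], [0.5362, 0.2091, 0.0646], [0.5582, 0.214, 0.0686], [0.5983, 0.2181, 0.0826], [0.6383, 0.2297, 0.0893]] [0.3647, 0.467, 0.3936, 0.5813]
top blue_knob 0.59 209 [[0.5602, -0.1495, 0.0573], [0.57, -0.1377, 0.0665], [0.5762, -0.1314, 0.0744], [0.5987, -0.1206, 0.0834], [0.6267, -0.1028, 0.0891]] [0.5539, 0.4905, 0.5855, 0.5513]
red [228 168  19  13 196] [0.6758 0.2218 0.0939] [0.6599 0.198  0.0867] [0.6936 0.2481 0.1012]
red [235 223  18   7 110] [0.5357 0.2041 0.0814] [0.5276 0.1834 0.0545] [0.5448 0.2271 0.0914]
blue [364 174  20  15 184] [ 0.6605 -0.1492  0.0935] [ 0.643  -0.1742  0.087 ] [ 0.6815 -0.1222  0.1001]
blue [358 210  17  10  98] [ 0.5715 -0.13    0.0826] [ 0.5597 -0.1527  0.0663] [ 0.5839 -0.1079  0.0917]
side red_knob 0.76 202 [[0.5254, 0.1837, 0.0368], [0.53, 0.1963, 0.0606], [0.5405, 0.2094, 0.0655], [0.5821, 0.2145, 0.0748], [0.6387, 0.2327, 0.089]] [0.4216, 0.4133, 0.4747, 0.4658]
side blue_knob 0.44 194 [[0.5597, -0.1539, -0.0006], [0.566, -0.1445, 0.0597], [0.5736, -0.1377, 0.0672], [0.6022, -0.1265, 0.0801], [0.637, -0.0799, 0.0898]] [0.5109, 0.568, 0.5466, 0.61]
red [303 150  12  10  72] [0.6756 0.2196 0.0944] [0.6606 0.19   0.0862] [0.6966 0.2436 0.1032]
red [271 170  10  13  74] [0.5342 0.1967 0.0731] [0.5263 0.1801 0.0396] [0.5464 0.2259 0.0933]
blue [353 216  13  13 101] [ 0.6606 -0.1508  0.0936] [ 0.6424 -0.1784  0.086 ] [ 0.6799 -0.1247  0.1026]
blue [328 227   8  15  81] [ 0.5669 -0.1398  0.0757] [ 0.5576 -0.1545  0.0505] [ 0.577  -0.1137  0.0937]
```

Run:
```python
from h import *
P=np.load("P_top.npy")
for n,(a,b),yc,k in (("red",(.548,.622),.215,1),("blue",(.588,.612),-.138,1)):
    m=(P[...,0]>a)&(P[...,0]<b)&(abs(P[...,1]-yc)<.025)&(P[...,2]>.055)&(P[...,2]<.075)
    q=P[m]; f=np.polyfit(q[:,0],q[:,1],1); print(n,m.sum(),np.degrees(np.arctan(f[0])),f,[np.polyval(f,x) for x in(.535,.57,.6,.64)],np.median(q[:,2]))
# block yaw via edges: points z .08-.1 minAreaRect
for n,c in (("red",(.68,.22)),("blue",(.665,-.15))):
    m=(abs(P[...,0]-c[0])<.07)&(abs(P[...,1]-c[1])<.07)&(P[...,2]>.083)&(P[...,2]<.103)&(P[...,0]>c[0]-.06)
    m&=~((P[...,0]<c[0]-.05))
    print(n,m.sum(),cv2.minAreaRect(P[m][:,:2].astype(np.float32)*1000))
```

```text
red 113 4.75744959771592 [0.08322451 0.16585054] [np.float64(0.21037565759897944), np.float64(0.2132885154979617), np.float64(0.2157852508399465), np.float64(0.21911423129592625)] 0.06543141643770767
blue 36 -16.487841108757337 [-0.29598268  0.04464271] [np.float64(-0.11370802429236107), np.float64(-0.12406741797772375), np.float64(-0.13294689827946324), np.float64(-0.1447862053484492)] 0.06574390505777239
red 598 ((691.59033203125, 224.65069580078125), (80.37494659423828, 71.50686645507812), 5.020094394683838)
blue 585 ((676.318359375, -152.3028564453125), (69.61612701416016, 81.0427017211914), 76.36526489257812)
```

View pics/topz.png

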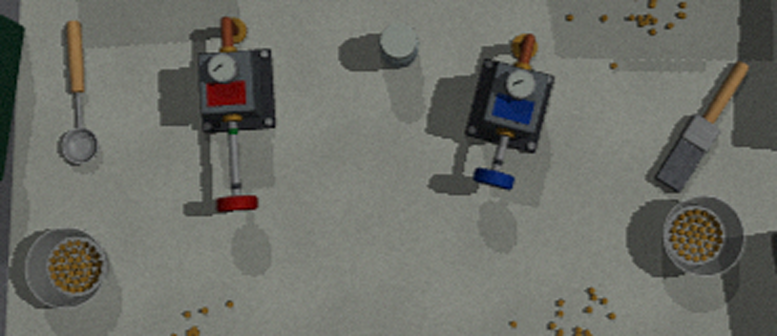

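```bash
cat >> h.py <<'E'
V={"red":(np.array([.6916,.2247]),np.radians(5.0)),"blue":(np.array([.6763,-.1523]),np.radians(-13.6))}
def goto(v,s,z,off=0.):
    """s = distance (m) out from block centre along -x slide; tool down, jaws across slide"""
    c,a=V[v]; ax=np.array([np.cos(a),np.sin(a)]); p=c-s*ax+off*np.array([-ax[1],ax[0]])
    o=telemetry.get_obs(); Rt=R.from_euler("xyz",o["tool_rot"],degrees=True).as_matrix()
    best=None
    for sg in(1,-1):
        X=np.array([0,0,-1.]);Z=sg*np.array([-np.sin(a),np.cos(a),0]);Y=np.cross(Z,X)
        rv=R.from_matrix(Rt.T@np.stack([X,Y,Z],1)).as_rotvec()
        if best is None or np.linalg.norm(rv)<np.linalg.norm(best): best=rv
    d=np.array([*p,z])-o["tool_pos"]
    print("target",p.round(4),z,"pos",o["tool_pos"].round(4),"shift mm",(Rt.T@d*1000).round(1),"turn",best.round(4),"F",o["force"].round(1),"t",o["time_s"], "w",o["grip_width"].round(4))
    print("tool axes in world (cols)\n",Rt.round(3))
E
python3 -c "
from h import *
goto('red',.217,.20);goto('red',.217,.065)"
```

```text
Traceback (most recent call last):
  File "h.py", line 22, in goto
    print("target",p.round(4),z,"pos",o["tool_pos"].round(4),"shift mm",(Rt.T@d*1000).round(1),"turn",best.round(4),"F",o["force"].round(1),"t",o["time_s"], "w",o["grip_width"].round(4))
                                                                                                                                                                 ^^^^^^^^^^^^^^^^^^^^^
AttributeError: 'float' object has no attribute 'round'
```

```bash
sed -i 's/o\["grip_width"\].round(4)/round(o["grip_width"],4)/' h.py
python3 -c "
from h import *
goto('red',.217,.20)"
```

```text
target [0.4754 0.2058] 0.2 pos [0.2422 0.6032 0.2396] shift mm [  39.6 -364.5 -281.9] turn [-4.69e-01  1.00e-04  1.00e-04] F [ 1.1 -0.6 -0.5] t 1.1 w 0.0869
tool axes in world (cols)
 [[ 0.    -0.928  0.373]
 [ 0.     0.373  0.928]
 [-1.    -0.     0.   ]]
```

```bash
python3 -m pendant '[[0,[0,-36,-28],[-0.05,0,0]],[0,[0,-73,-56],[-0.1,0,0]],[0,[0,-109,-85],[-0.16,0,0]],[0,[10,-146,-113],[-0.22,0,0]],[0,[20,-200,-155],[-0.3,0,0]],[0,[30,-250,-193],[-0.37,0,0]],[0,[40,-300,-232],[-0.43,0,0]],[0,[40,-364.5,-282],[-0.469,0,0]],[0,[40,-364.5,-282],[-0.469,0,0]],[0,[40,-364.5,-282],[-0.469,0,0]]]' 30; python3 -m pendant '[[0,[0,0,0],[0,0,0]],[0,[0,0,0],[0,0,0]]]'
python3 -c "
from h import *
goto('red',.217,.065)"
```

```text
time_s: 1.93
tool_pos: [0.4525, 0.2441, 0.2036]
tool_rot: [-50.3, 89.9, 44.7]
force: [1.5, 0.2, 0.5]
grip_width: 0.0283
time_s: 2.1
tool_pos: [0.4532, 0.2432, 0.2035]
tool_rot: [-99.8, 90.0, -5.1]
force: [-0.6, 1.2, 0.1]
grip_width: 0.0153
target [0.4754 0.2058] 0.065 pos [0.4532 0.2432 0.2035] shift mm [138.5 -19.1 -39. ] turn [-0.0063 -0.0001  0.0003] F [-0.6  1.2  0.1] t 2.1 w 0.0153
tool axes in world (cols)
 [[ 0.    -0.997 -0.081]
 [-0.    -0.081  0.997]
 [-1.    -0.    -0.   ]]
```

```bash
python3 -m pendant '[[0,[0,-19,-39],[-0.006,0,0]],[0,[25,-19,-39],[-0.006,0,0]],[0,[60,-19,-39],[-0.006,0,0]],[0,[95,-19,-39],[-0.006,0,0]],[0,[125,-19,-39],[-0.006,0,0]],[0,[138,-19,-39],[-0.006,0,0]],[0,[138,-19,-39],[-0.006,0,0]],[0,[138,-19,-39],[-0.006,0,0]]]'
python3 - <<'E'
from h import *
goto('red',.176,.065); goto('red',.126,.065)
for n in["top","side"]:
    c=optics.read_camera(n); im=c["image"]
    k=im[150:270,180:310] if n=="top" else im[120:230,220:350]
    cv2.imwrite(f"pics/{n}1.png",cv2.resize(k,None,fx=4,fy=4,interpolation=cv2.INTER_CUBIC))
E
```

```text
time_s: 2.77
tool_pos: [0.4734, 0.2101, 0.0652]
tool_rot: [90.6, 89.9, -173.9]
force: [0.6, -0.6, 1.3]
grip_width: 0.0003
target [0.5163 0.2094] 0.065 pos [0.4734 0.2101 0.0652] shift mm [  0.1 -42.6  -4.9] turn [ 0.0082 -0.     -0.0012] F [ 0.6 -0.6  1.3] t 2.7667 w 0.0003
tool axes in world (cols)
 [[-0.001 -0.995 -0.095]
 [-0.    -0.095  0.995]
 [-1.     0.001 -0.   ]]
target [0.5661 0.2137] 0.065 pos [0.4734 0.2101 0.0652] shift mm [  0.1 -92.6  -5.3] turn [ 0.0082 -0.     -0.0012] F [ 0.6 -0.6  1.3] t 2.7667 w 0.0003
tool axes in world (cols)
 [[-0.001 -0.995 -0.095]
 [-0.    -0.095  0.995]
 [-1.     0.001 -0.   ]]
```

View pics/top1.png

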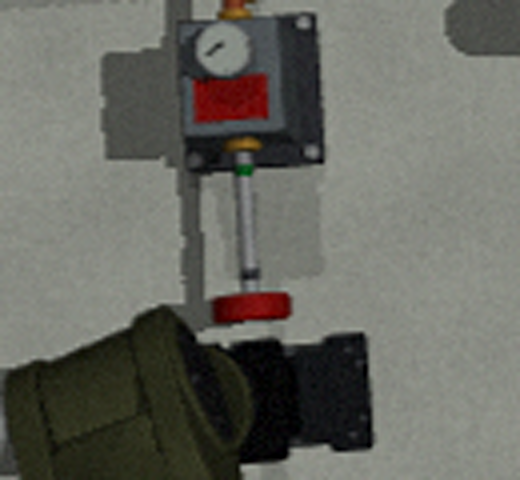

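View pics/side1.png

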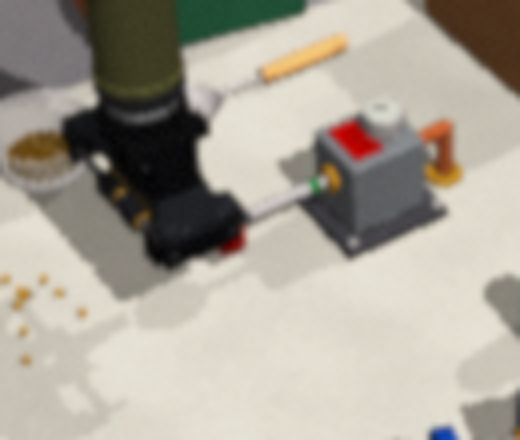

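```bash
python3 -m pendant '[[0,[0,-10,-5],[0.008,0,0]],[0,[0,-25,-5],[0.008,0,0]],[0,[0,-35,-5],[0.008,0,0]],[0,[0,-42,-5],[0.008,0,0]],[0,[0,-49,-5],[0.008,0,0]],[0,[0,-56,-5],[0.008,0,0]],[0,[0,-63,-5],[0.008,0,0]],[0,[0,-70,-5],[0.008,0,0]],[0,[0,-77,-5],[0.008,0,0]],[0,[0,-82,-5],[0.008,0,0]]]'
python3 - <<'E'
from h import *
goto('red',.126,.065)
for n in["top"]:
    c=optics.read_camera(n); im=c["image"]
    k=im[150:270,180:310]
    cv2.imwrite(f"pics/{n}2.png",cv2.resize(k,None,fx=4,fy=4,interpolation=cv2.INTER_CUBIC))
E
```

```text
time_s: 3.7
tool_pos: [0.5578, 0.2116, 0.0658]
tool_rot: [-78.7, 89.9, 16.1]
force: [0.0, -0.1, -0.8]
grip_width: 0.0004
target [0.5661 0.2137] 0.065 pos [0.5578 0.2116 0.0658] shift mm [ 0.8 -8.4  1.4] turn [-0.0023  0.0004  0.0019] F [ 0.  -0.1 -0.8] t 3.7 w 0.0004
tool axes in world (cols)
 [[ 0.002 -0.996 -0.085]
 [ 0.001 -0.085  0.996]
 [-1.    -0.002  0.   ]]
```

View pics/top2.png

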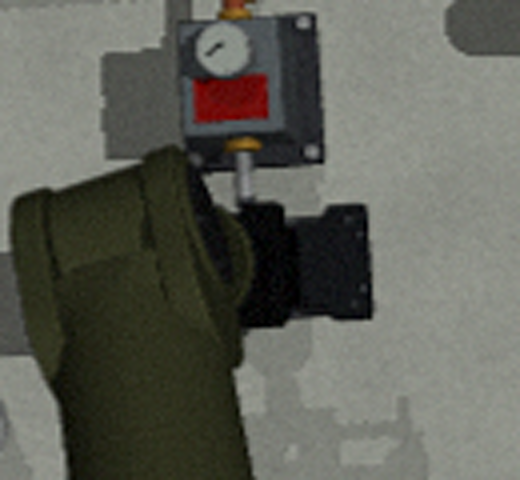

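```bash
python3 -m pendant '[[0,[0,-2,0],[0,0,0]],[0,[0,-4,0],[0,0,0]],[0,[0,-6,0],[0,0,0]],[0,[0,-6,0],[0,0,0]]]'; python3 -m pendant '[[0,[0,-2,0],[0,0,0]],[0,[0,-2,0],[0,0,0]]]'
```

```text
time_s: 4.08
tool_pos: [0.5625, 0.212, 0.0654]
tool_rot: [-77.2, 90.0, 17.7]
force: [0.3, 0.2, -0.5]
grip_width: 0.0002
time_s: 4.25
tool_pos: [0.5645, 0.2121, 0.0655]
tool_rot: [-75.7, 90.0, 19.2]
force: [0.4, 0.2, -0.5]
grip_width: 0.0003
```

```bash
python3 -m pendant '[[0,[0,-1,0],[0,0,0]],[0,[0,-2,0],[0,0,0]],[0,[0,-2,0],[0,0,0]]]'; python3 -m pendant '[[0,[0,-1,0],[0,0,0]],[0,[0,-2,0],[0,0,0]],[0,[0,-2,0],[0,0,0]]]'
```

```text
time_s: 4.5
tool_pos: [0.5655, 0.2123, 0.0653]
tool_rot: [92.0, 89.9, -173.1]
force: [-2.6, -0.0, 2.0]
grip_width: 0.0007
time_s: 4.75
tool_pos: [0.5656, 0.2123, 0.0652]
tool_rot: [94.5, 89.7, -170.6]
force: [-9.3, -1.2, 5.4]
grip_width: 0.0004
```

Stop felt at x=0.5656, as predicted for home. Back off, rise and verify.

```bash
python3 -m pendant '[[0,[0,20,0],[0,0,0]],[0,[0,40,0],[0,0,0]],[0,[0,60,0],[0,0,0]],[0,[-35,70,0],[0,0,0]],[0,[-70,70,0],[0,0,0]],[25,[-105,70,-20],[0,0,0]],[25,[-105,70,-55],[0,0,0]],[25,[-105,70,-95],[0,0,0]],[25,[-105,70,-130],[0,0,0]],[25,[-105,70,-130],[0,0,0]]]'
python3 - <<'E'
from h import *
c=optics.read_camera("top"); im=c["image"]
cv2.imwrite("pics/top3.png",cv2.resize(im[150:270,180:400],None,fx=3.6,fy=3.6,interpolation=cv2.INTER_CUBIC))
D=c["range_z"];T=c["cam_to_world"];vv,uu=np.mgrid[:400,:640]
P=np.stack([(uu-c["cx"])/c["fx"]*D,-(vv-c["cy"])/c["fy"]*D,-D],-1)@T[:3,:3].T+T[:3,3]
h=cv2.cvtColor(im,cv2.COLOR_BGR2HSV)
for s,b in (("red",(h[...,0]<8)|(h[...,0]>172)),("blue",(h[...,0]>100)&(h[...,0]<130))):
    m=b&(h[...,1]>130)&(h[...,2]>50)&(P[...,2]>.03)
    nn,lab,st,ce=cv2.connectedComponentsWithStats(m.astype(np.uint8))
    for i in range(1,nn):
        if st[i,4]>30: print(s,st[i],P[lab==i].mean(0).round(4))
goto('blue',.082,.20)
E
```

```text
time_s: 5.58
tool_pos: [0.5108, 0.068, 0.1712]
tool_rot: [-144.8, 89.8, -50.5]
force: [-0.5, -0.1, -0.1]
grip_width: 0.0223
red [228 169  19  12 194] [0.6758 0.2217 0.094 ]
red [232 205  20   7 115] [0.5845 0.2084 0.0932]
blue [364 174  21  15 190] [ 0.6601 -0.1489  0.1   ]
blue [358 210  17  10 102] [ 0.5716 -0.1294  0.0827]
target [ 0.5966 -0.133 ] 0.2 pos [0.5105 0.0721 0.171 ] shift mm [ -28.7  -70.1 -211.2] turn [ 0.3145 -0.0005  0.0022] F [-0.3  0.6  0.2] t 5.6333 w 0.0233
tool axes in world (cols)
 [[ 0.002 -0.997 -0.077]
 [-0.001 -0.077  0.997]
 [-1.    -0.002 -0.001]]
```

View pics/top3.png

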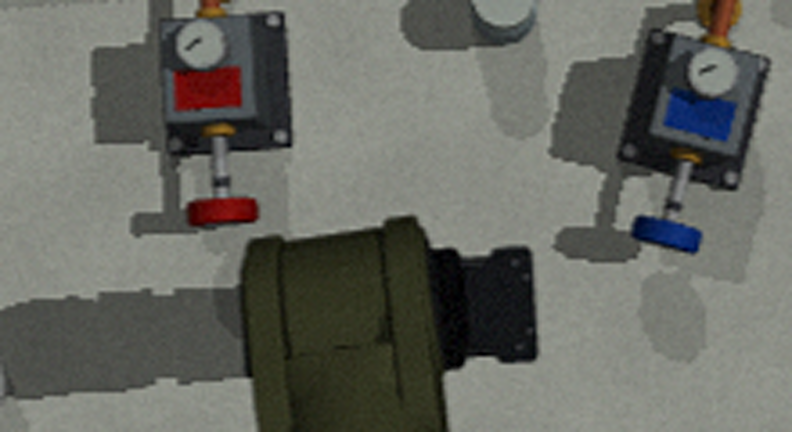

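Red has moved 49 mm, to its home position, and no green band shows at about (220,150). Next I'll move above the blue stem.

```bash
python3 -m pendant '[[25,[-29,-10,-35],[0.08,0,0]],[25,[-29,-20,-75],[0.17,0,0]],[25,[-29,-35,-115],[0.25,0,0]],[25,[-29,-50,-155],[0.3145,0,0]],[25,[-29,-70,-190],[0.3145,0,0]],[25,[-29,-70,-211],[0.3145,0,0]],[25,[-29,-70,-211],[0.3145,0,0]],[25,[-29,-70,-211],[0.3145,0,0]],[25,[-29,-70,-211],[0.3145,0,0]]]'
python3 - <<'E'
from h import *
goto('blue',.082,.065)
c=optics.read_camera("wrist"); cv2.imwrite("pics/w1.png",c["image"])
E
```

```text
time_s: 6.38
tool_pos: [0.5975, -0.1255, 0.199]
tool_rot: [21.8, 89.9, 98.8]
force: [0.8, 1.1, -0.1]
grip_width: 0.0243
target [ 0.5966 -0.133 ] 0.065 pos [ 0.5975 -0.1255  0.199 ] shift mm [134.   -0.9  -7.7] turn [ 0.0096  0.0011 -0.0005] F [ 0.8  1.1 -0.1] t 6.3833 w 0.0243
tool axes in world (cols)
 [[-0.    -0.974  0.226]
 [ 0.001  0.226  0.974]
 [-1.     0.     0.001]]
```

View pics/w1.png

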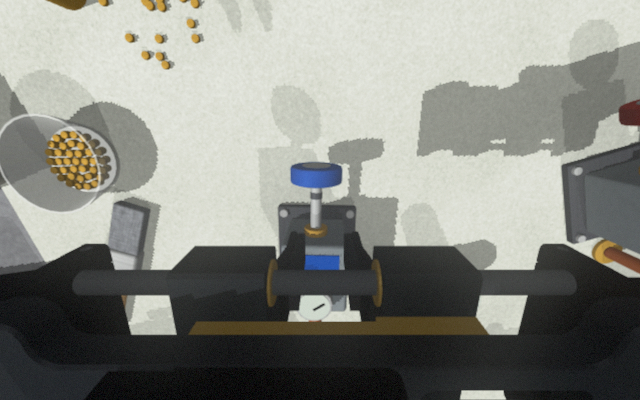

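```bash
python3 -m pendant '[[25,[0,0,0],[0,0,0]],[25,[0,0,0],[0,0,0]]]'
python3 -c "
from h import *
goto('blue',.082,.065)"
```

```text
time_s: 6.6
tool_pos: [0.5974, -0.1254, 0.1995]
tool_rot: [-6.3, 89.9, 70.7]
force: [-0.7, -0.3, 0.6]
grip_width: 0.0251
target [ 0.5966 -0.133 ] 0.065 pos [ 0.5974 -0.1254  0.1995] shift mm [134.5  -1.   -7.7] turn [0.0107 0.0009 0.0001] F [-0.7 -0.3  0.6] t 6.6 w 0.0251
tool axes in world (cols)
 [[ 0.    -0.974  0.225]
 [ 0.001  0.225  0.974]
 [-1.    -0.     0.001]]
```

```bash
python3 -m pendant '[[28,[0,-1,-7.5],[0.01,0,0]],[28,[20,-1,-7.5],[0.01,0,0]],[28,[50,-1,-7.5],[0.01,0,0]],[28,[70,-1,-7.5],[0.01,0,0]],[28,[85,-1,-7.5],[0.01,0,0]],[28,[85,-1,-7.5],[0.01,0,0]]]'
python3 - <<'E'
from h import *
goto('blue',.082,.065)
c=optics.read_camera("wrist"); cv2.imwrite("pics/w2.png",c["image"])
E
```

```text
time_s: 7.1
tool_pos: [0.594, -0.1344, 0.1109]
tool_rot: [98.2, 89.6, 174.4]
force: [-0.9, 0.2, -0.8]
grip_width: 0.0278
target [ 0.5966 -0.133 ] 0.065 pos [ 0.594  -0.1344  0.1109] shift mm [45.9 -2.5  2. ] turn [-0.002  -0.0009 -0.0061] F [-0.9  0.2 -0.8] t 7.1 w 0.0278
tool axes in world (cols)
 [[-0.006 -0.971  0.237]
 [ 0.001  0.237  0.971]
 [-1.     0.006 -0.001]]
```

View pics/w2.png

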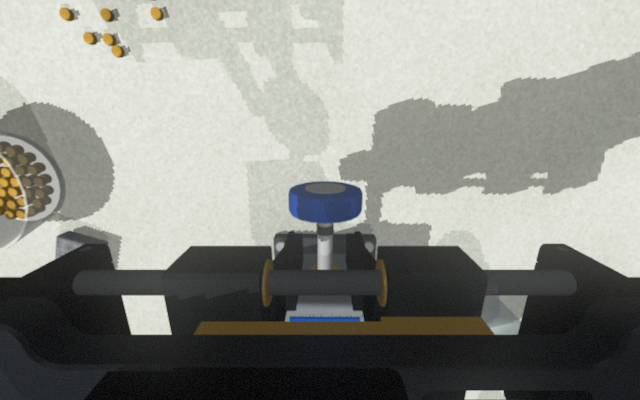

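Stem (col 324) is centred between the fingers (266–384) with the fingers behind the head. I'll continue down.

```bash
python3 -m pendant '[[28,[15,-2,1],[0,0,0]],[28,[30,-2,1],[0,0,0]],[28,[46,-2,1],[0,0,0]],[28,[46,-2,1],[0,0,0]],[18,[46,-2,1],[0,0,0]],[18,[46,-2,1],[0,0,0]]]' 10
python3 - <<'E'
from h import *
goto('blue',.082,.065)
c=optics.read_camera("wrist"); cv2.imwrite("pics/w3.png",c["image"])
E
```

```text
time_s: 7.65
tool_pos: [0.5998, -0.1347, 0.0702]
tool_rot: [-84.1, 89.8, -7.8]
force: [0.6, 0.3, 0.3]
grip_width: 0.022
target [ 0.5966 -0.133 ] 0.065 pos [ 0.5998 -0.1347  0.0702] shift mm [5.2 3.6 0.9] turn [-0.0019  0.0003  0.0026] F [0.6 0.3 0.3] t 7.65 w 0.022
tool axes in world (cols)
 [[ 0.003 -0.972  0.237]
 [-0.     0.237  0.972]
 [-1.    -0.003  0.   ]]
```

View pics/w3.png

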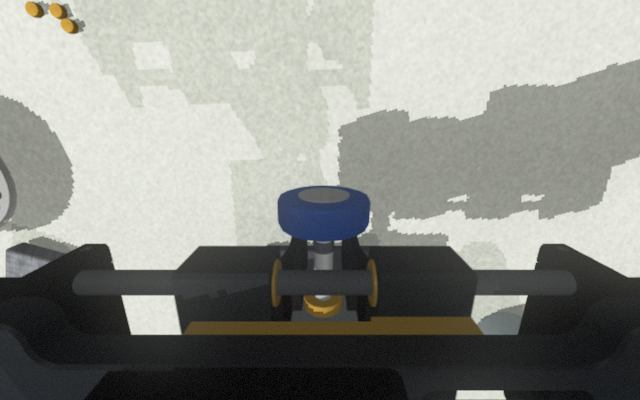

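```bash
python3 -m pendant '[[18,[5,0,0],[0,0,0]],[18,[5,5,0],[0,0,0]],[18,[5,10,0],[0,0,0]],[18,[5,15,0],[0,0,0]],[18,[5,20,0],[0,0,0]]]'; python3 -m pendant '[[18,[0,5,0],[0,0,0]],[18,[0,10,0],[0,0,0]],[18,[0,16,0],[0,0,0]],[18,[0,22,0],[0,0,0]],[18,[0,28,0],[0,0,0]],[18,[0,32,0],[0,0,0]],[18,[0,35,0],[0,0,0]],[18,[0,35,0],[0,0,0]]]'
python3 - <<'E'
from h import *
goto('blue',.1385,.065)
c=optics.read_camera("wrist"); cv2.imwrite("pics/w4.png",c["image"])
E
```

```text
time_s: 8.12
tool_pos: [0.5815, -0.13, 0.0639]
tool_rot: [-89.9, 89.6, -13.7]
force: [7.8, -1.0, -6.6]
grip_width: 0.0181
time_s: 8.78
tool_pos: [0.5444, -0.1211, 0.0634]
tool_rot: [57.2, 90.0, 133.5]
force: [0.3, 0.2, 0.6]
grip_width: 0.018
target [ 0.5417 -0.1197] 0.065 pos [ 0.5444 -0.1211  0.0634] shift mm [-1.6  3.   0.7] turn [-0.002   0.0004 -0.0006] F [0.3 0.2 0.6] t 8.7833 w 0.018
tool axes in world (cols)
 [[-0.001 -0.971  0.237]
 [ 0.001  0.237  0.971]
 [-1.     0.001  0.   ]]
```

View pics/w4.png

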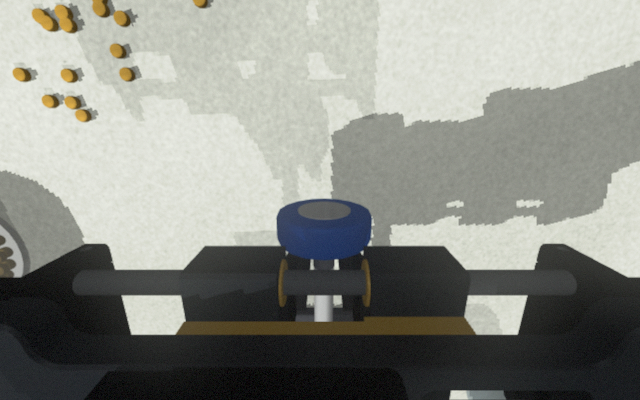

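```bash
python3 -m pendant '[[18,[0,1.5,0],[0,0,0]],[18,[0,3,0],[0,0,0]],[18,[0,3,0],[0,0,0]]]'; python3 -m pendant '[[18,[0,1,0],[0,0,0]],[18,[0,2,0],[0,0,0]],[18,[0,2,0],[0,0,0]]]'
```

```text
time_s: 9.08
tool_pos: [0.5437, -0.1209, 0.0637]
tool_rot: [-90.4, 89.8, -14.1]
force: [4.8, -1.0, -2.8]
grip_width: 0.0181
time_s: 9.33
tool_pos: [0.5436, -0.1209, 0.0639]
tool_rot: [-92.9, 89.6, -16.6]
force: [10.2, -2.3, -8.0]
grip_width: 0.0182
```

Firm stop at the out end. Release: back off from the head, open, rise straight up.

```bash
python3 -m pendant '[[30,[0,-10,0],[0,0,0]],[30,[0,-22,0],[0,0,0]],[30,[0,-25,0],[0,0,0]],[30,[-5,-25,0],[0,0,0]],[30,[-25,-25,0],[0,0,0]],[30,[-60,-25,0],[0,0,0]],[30,[-100,-25,0],[0,0,0]],[30,[-140,-25,0],[0,0,0]],[30,[-150,-25,0],[0,0,0]],[30,[-150,-25,0],[0,0,0]]]';python3 -m pendant '[[30,[0,40,30],[0,0,0]],[30,[0,80,60],[0,0,0]],[30,[0,110,90],[0,0,0]],[30,[0,110,120],[0,0,0]],[30,[0,110,120],[0,0,0]],[30,[0,110,120],[0,0,0]]]'
python3 - <<'E'
from h import *
for n in["top","side"]:
    c=optics.read_camera(n); im=c["image"]
    cv2.imwrite(f"pics/{n}5.png",cv2.resize(im[130:290,130:500],None,fx=2.1,fy=2.1,interpolation=cv2.INTER_CUBIC) if n=="top" else im)
    D=c["range_z"];T=c["cam_to_world"];vv,uu=np.mgrid[:400,:640]
    P=np.stack([(uu-c["cx"])/c["fx"]*D,-(vv-c["cy"])/c["fy"]*D,-D],-1)@T[:3,:3].T+T[:3,3]
    h=cv2.cvtColor(im,cv2.COLOR_BGR2HSV)
    for s,b in (("red",(h[...,0]<8)|(h[...,0]>172)),("blue",(h[...,0]>100)&(h[...,0]<130))):
        m=b&(h[...,1]>130)&(h[...,2]>50)&(P[...,2]>.03)
        nn,lab,st,ce=cv2.connectedComponentsWithStats(m.astype(np.uint8))
        for i in range(1,nn):
            if st[i,4]>30: print(n,s,st[i],P[lab==i].mean(0).round(4))
    for l in ["bowl_left_c","bowl_right_c","jar_c"]:
        for r in models.landmark_of(n,l)[:1]:
            print(l,round(r["confidence"],2),pt(c,r["centre"][1]*640,r["centre"][0]*400,z=.0375 if l[0]=="j" else .024).round(4))
o=telemetry.get_obs(); print(o["force"],o["time_s"],o["tool_pos"])
E
```

```text
time_s: 10.17
tool_pos: [0.5663, -0.1267, 0.218]
tool_rot: [-75.4, 89.6, 0.9]
force: [-0.0, -0.4, -0.5]
grip_width: 0.0299
time_s: 10.67
tool_pos: [0.4846, 0.0196, 0.2121]
tool_rot: [98.9, 89.9, 175.6]
force: [0.0, -0.2, -0.3]
grip_width: 0.0298
top red [228 168  19  13 194] [0.6758 0.2217 0.0938]
top red [232 205  20   7 113] [0.5852 0.2102 0.0816]
top blue [364 174  20  15 190] [ 0.6597 -0.1487  0.1002]
top blue [353 228  17  10 104] [ 0.5231 -0.1153  0.0953]
bowl_left_c 0.65 [0.4422 0.4288 0.024 ]
bowl_right_c 0.72 [ 0.5041 -0.4105  0.024 ]
jar_c 0.52 [0.7596 0.0011 0.0375]
side red [303 150  12  10  72] [0.6762 0.2209 0.0931]
side blue [353 216  13  13 102] [ 0.654  -0.1602  0.1062]
side blue [313 230   8  15  78] [ 0.5125 -0.1401  0.0919]
bowl_left_c 0.59 [0.4487 0.4316 0.024 ]
bowl_right_c 0.88 [ 0.5022 -0.4063  0.024 ]
jar_c 0.75 [ 0.7535 -0.0016  0.0375]
[-0.68293064 -0.23102881 -0.00205106] 11.0667 [0.48634409 0.01549876 0.21320444]
```

View pics/top5.png

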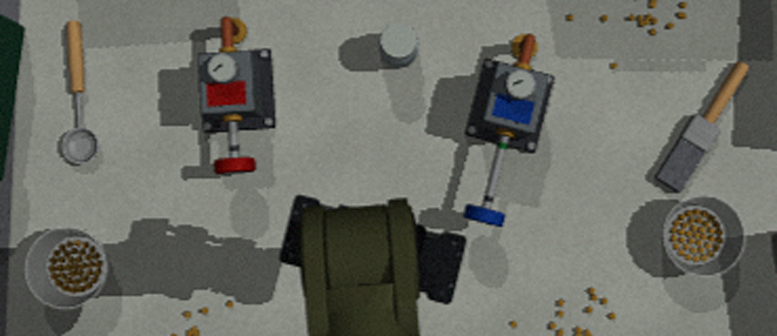

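View pics/side5.png

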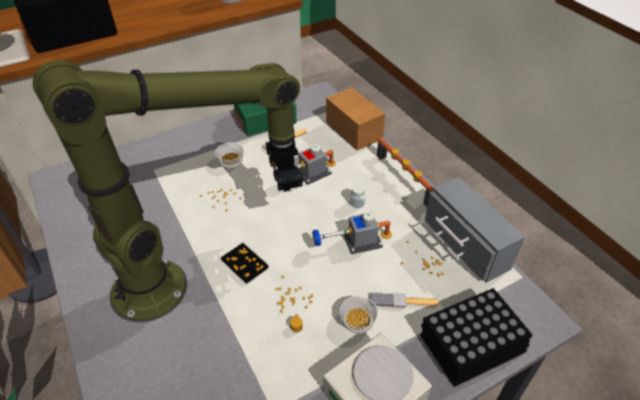

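Blue is out by about 50 mm with its green band showing at (504,145). Red is home at (235,163), and the bowls and jar are where they were.

```bash
python3 -c "
from cell import env
print(env.sign_off())"
```

```text
the job is handed in; nothing more can be done
None
```

The air is changed over. I pushed the red knob fully home first, then hooked the blue knob behind its head and pulled it fully out. I handed the job in at about 11 s of the 43 s allowed.

- **Red knob:** it moved about 50 mm, met a firm end stop at roughly 9 N, and no green band shows. I confirmed it was home in the top camera before touching blue.
- **Blue knob:** it moved about 50 mm, met a firm end stop at roughly 10 N, and its green band shows.
- **Bowls and jar:** they look unmoved in the before and after pictures. The network's position readings scatter by up to about 20 mm, so that rests on the images and not on those numbers.
- **Side camera:** it gave no separate check on red at the end, because the gripper hid the red knob there. Its blue reading also differed from the top camera's by 1–2 cm. I trusted the top camera, which agreed with where the end stops were felt.
- **Robot:** the arm finished clear of everything, with no contact force on the wrist.

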